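Put the mixed-up mould lids back on their own bases

ROBOT

A 7-joint arm with a two-finger parallel gripper is mounted at the origin on the work surface. World frame = base frame: x ahead of the robot, y to its left, z up, the work surface at z = 0. Lengths are in m, angles in rad, forces in N, time in s.
With the tool pointing down it reaches from about 0.35 to 0.9 m from the base axis. Payload 7.2 kg.
Tool frame: the origin (TCP) lies on the centre line of the jaws, within the pads' length; the fingertips stand 14 mm ahead of it and the grasp point (between the pads) lies 5 mm behind it (arm.tips_ahead is the distance from the TCP to the fingertips, in m); z points along the fingers, y is the line along which they close (so a half turn about z gives the same grasp; the last joint's range is limited). The gripper opens to 85 mm and grips with 20 to 120 N. Pads are 22 mm wide; open, the fingers measure 114 mm over their backs; the gripper's body (76 mm by 85 mm) begins 54 mm behind the grasp point. The pads swing forward as they close: fully open they stand 13 mm farther back than shut.
Start: joints at [1.093, 0.411, -0.013, 1.596, 0.006, 1.134, -0.082], TCP at [0.249, -0.573, 0.245] pointing down, gripper open.
Joint ranges: [-2.95, 2.95], [-0.29, 1.99], [-1.47, 1.44], [0.14, 2.54], [-1.03, 4.17], [0.13, 1.85], [-2.86, 2.86]. Speed limits (rad/s): [2.39, 2.39, 3.01, 3.01, 3.14, 3.14, 3.14].

INTERFACE

Orientations are given as a rotation vector (axis times angle).
In Python, from rig import sense, cams, arm gives the robot as it stands.
- The arm moves only by the shell command python3 -m creep 'ROWS' [OPENING]. ROWS is JSON, a list of rows, each a list of 4 numbers: the shift along the world's x, y, z in mm, then the turn about the world's z in rad. A call has 1 to 10 rows; each row is the pose to reach, as a shift and turn from the pose commanded when the call began; what a row does not reach only later rows make up. A row lasts 1/10 s, in which the tool goes at most 50 mm and 8.59 degrees, less where a joint would pass 70% of its speed; a pose out of reach is approached as far as the arm can. A call with a gripper value outside its range is refused whole. OPENING is the opening, from -1 (shut) to 1 (fully open), set as the call begins (- or left out, the last holds). The fingers move at their own pace and stop on an object; the grip force is fixed at half the most. Time passes only in rows, so rows that repeat a pose let the fingers close. It gives the time, the measured TCP pose, the force, the opening and the grip force at its end, in the units of the state.
- sense(): the state, without advancing time (a new reading comes with each control period).
- cams.grab_frame(name): name is "scene" or "top"; returns a dict with "color" (384x512x3 uint8, red, green, blue), "K" (3x3 intrinsics, pixels), "dist" ([k1, k2, p1, p2, k3] as OpenCV has them; the pictures are not rectified), "R" (3x3) and "t" (3): a world point X has camera coordinates R X + t. Camera axes: x right, y down, z forward; pixel columns grow to the right and rows downward; lengths in m; the calibration is good to about 2 mm. A picture is of the moment at which its call begins. There is no depth.
- arm.job_done(): hands the job in; it is judged then, once.
The state is a dict: "time_s": time; "qpos": joint angles; "qvel": joint speeds; "joint_efforts": joint torques, N m; "ee_pos": TCP position; "tool_rot": TCP orientation; "force": force on the tool from outside, world axes, zero at the start; "torque": the same for the moment, N m; "width": opening from 0.0 (shut) to 1.0 (fully open); "grip_force": force on a finger pad.
Only numpy, scipy, OpenCV 4.12 (cv2) and the standard library are available. Lean on these libraries where they do the work, as an engineer would, in place of code of your own. Each camera call takes 0.05 s, during which the arm holds its last target. There are 200 camera calls.

TASK

The lids of the four small plaster moulds have been put back on the wrong bases: move them so that every lid sits fully seated on the base with paint marks of the same colour, any way round. While you swap them, park a lid only on the clean round ware board, never on the gritty bench, and set each lid down rather than letting it drop. Do not push the bases out of their places, and leave the unfired mug where it stands.

Things in the scene. Friction and masses are not known exactly. Their poses are not given: they have to be found in the camera images.
- lid_red: mould lid with three red paint strokes on its flange: round plaster piece, 66 mm tall, 0.26 kg. Origin at the centre of its underside, z up. Core 62 mm across at z = 0, 72 at z = 10; flange 94 mm across, z = 10 to 30; plain collar with a dark pour hole, 50 mm across, z = 30 to 66, to grip it by. Seated on a base, its origin is 42 mm above the base's; on the board it stands on its core.
- base_red: mould base with three red paint strokes on its shoulder, seen from above beside the lid: loose plaster cylinder 120 mm across, 52 mm tall, 0.6 kg, on the bench. Origin at the centre of its underside, z up. Cavity in its top 82 mm across, 34 mm deep, takes the lid's core with 5 mm play all round; the lid's flange rests on the rim at z = 52.
- lid_blue: mould lid with three blue paint strokes on its flange: round plaster piece, 66 mm tall, 0.26 kg. Origin at the centre of its underside, z up. Core 62 mm across at z = 0, 72 at z = 10; flange 94 mm across, z = 10 to 30; plain collar with a dark pour hole, 50 mm across, z = 30 to 66, to grip it by. Seated on a base, its origin is 42 mm above the base's; on the board it stands on its core.
- base_blue: mould base with three blue paint strokes on its shoulder, seen from above beside the lid: loose plaster cylinder 120 mm across, 52 mm tall, 0.6 kg, on the bench. Origin at the centre of its underside, z up. Cavity in its top 82 mm across, 34 mm deep, takes the lid's core with 5 mm play all round; the lid's flange rests on the rim at z = 52.
- lid_green: mould lid with three green paint strokes on its flange: round plaster piece, 66 mm tall, 0.26 kg. Origin at the centre of its underside, z up. Core 62 mm across at z = 0, 72 at z = 10; flange 94 mm across, z = 10 to 30; plain collar with a dark pour hole, 50 mm across, z = 30 to 66, to grip it by. Seated on a base, its origin is 42 mm above the base's; on the board it stands on its core.
- base_green: mould base with three green paint strokes on its shoulder, seen from above beside the lid: loose plaster cylinder 120 mm across, 52 mm tall, 0.6 kg, on the bench. Origin at the centre of its underside, z up. Cavity in its top 82 mm across, 34 mm deep, takes the lid's core with 5 mm play all round; the lid's flange rests on the rim at z = 52.
- lid_yellow: mould lid with three yellow paint strokes on its flange: round plaster piece, 66 mm tall, 0.26 kg. Origin at the centre of its underside, z up. Core 62 mm across at z = 0, 72 at z = 10; flange 94 mm across, z = 10 to 30; plain collar with a dark pour hole, 50 mm across, z = 30 to 66, to grip it by. Seated on a base, its origin is 42 mm above the base's; on the board it stands on its core.
- base_yellow: mould base with three yellow paint strokes on its shoulder, seen from above beside the lid: loose plaster cylinder 120 mm across, 52 mm tall, 0.6 kg, on the bench. Origin at the centre of its underside, z up. Cavity in its top 82 mm across, 34 mm deep, takes the lid's core with 5 mm play all round; the lid's flange rests on the rim at z = 52.
- board: the empty clean ware board: round plywood disc 150 mm across and 18 mm thick, fixed on the bench. Origin at the centre of its underside, so its top is at z = 18 mm. Room for one lid to be parked.
- cup: an unfired brown clay mug, a bystander at the left of the bench: 80 mm across, 85 mm tall, with a handle. Origin at the centre of its underside. (A brush and a flat wooden rib also lie at the edges, under 30 mm high, away from the moulds.)

How it is judged:
At the end, for the whole second after the job is handed in: Each of the four lids lies on the base of its own colour: centres within 8 mm in plan, lid origin 39 to 45 mm above the base's origin (42 is fully seated), tilted less than 0.06 rad, released and at rest (horizontal distance between lid_red and base_red below 0.008 m and z of lid_red in the frame of base_red between 0.039 and 0.045 m and angle between each of lid_red, lid_blue, lid_green, lid_yellow's own z axis and vertical below 0.06 rad and linear speed of each of lid_red, lid_blue, lid_green, lid_yellow below 0.02 m/s and contact force between each of lid_red, lid_blue, lid_green, lid_yellow and the fingers below 0.05 N and horizontal distance between lid_blue and base_blue below 0.008 m and z of lid_blue in the frame of base_blue between 0.039 and 0.045 m and horizontal distance between lid_green and base_green below 0.008 m and z of lid_green in the frame of base_green between 0.039 and 0.045 m and horizontal distance between lid_yellow and base_yellow below 0.008 m and z of lid_yellow in the frame of base_yellow between 0.039 and 0.045 m); the robot touches nothing.
It fails at once if a lid lies on the bench (its origin comes lower than 9 mm above the bench top; the board's top is at 18 mm) (height (world z) of any of lid_red, lid_blue, lid_green, lid_yellow below 0.009 m).
It fails at once if a lid is dropped (it moves faster than 0.5 m/s while the fingers do not hold it: a fall of more than about 12 mm) ((linear speed of lid_red above 0.5 m/s and contact force between lid_red and the fingers below 0.1 N) or (linear speed of lid_blue above 0.5 m/s and contact force between lid_blue and the fingers below 0.1 N) or (linear speed of lid_green above 0.5 m/s and contact force between lid_green and the fingers below 0.1 N) or (linear speed of lid_yellow above 0.5 m/s and contact force between lid_yellow and the fingers below 0.1 N)).
It fails at once if a base is pushed more than 20 mm from its place (distance of any of base_red, base_blue, base_green, base_yellow from where it was at the start of the episode above 0.02 m).
It fails at once if the unfired mug is pushed more than 20 mm from its place (distance of cup from where it was at the start of the episode above 0.02 m).
It also fails if it takes over 128 s, if anything falls off the work surface, if the arm or the gripper's body presses on something with over 40 N, if the wrist force passes 120 N, or if a joint passes its speed limit or range.

## Working session

There is one attempt and no reset: what is moved stays moved. The work goes in short steps, Python scripts to look and compute and a shell command to move; the robot and the scene stay as the last step left them, time stands still between calls to the robot, and variables do not carry over. Pictures are saved under pics/ and viewed, at most 14 in all, crops included, and the job is handed in when it is done.

```bash
mkdir -p pics; ls; python3 - <<'E'
from rig import sense,cams,arm
import cv2
for n in("top","scene"):
    f=cams.grab_frame(n);cv2.imwrite(f"pics/{n}0.png",cv2.cvtColor(f["color"],cv2.COLOR_RGB2BGR))
    print(n,f["K"],f["dist"],-f["R"].T@f["t"],f["R"][2])
s=sense();print(s["time_s"],s["ee_pos"],s["tool_rot"],s["width"])
E
```

```text
pics
top [[470.616596     0.         250.47774459]
 [  0.         470.616596   201.85666963]
 [  0.           0.           1.        ]] [-0.02731383  0.          0.          0.          0.        ] [0.35138094 0.10243932 1.48821548] [ 1.42761910e-01 -9.82498433e-04 -9.89756572e-01]
scene [[381.26357622   0.         252.58404956]
 [  0.         381.26357622 192.63338828]
 [  0.           0.           1.        ]] [0.01338491 0.         0.         0.         0.        ] [0.93705686 0.81141962 0.57099244] [-0.38905342 -0.73676211 -0.55300907]
0.1 [ 0.24879683 -0.5728872   0.24454796] [-3.07450673e+00 -6.38938204e-01  6.06496251e-04] 0.9991449417672307
```

View pics/top0.png

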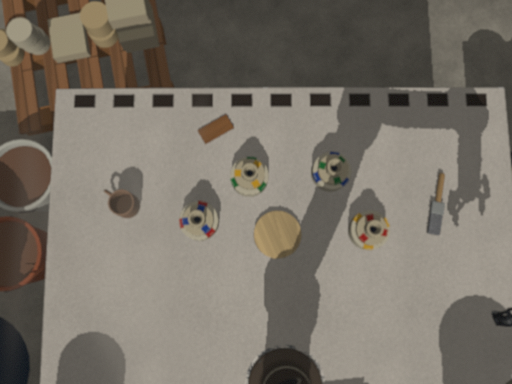

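View pics/scene0.png

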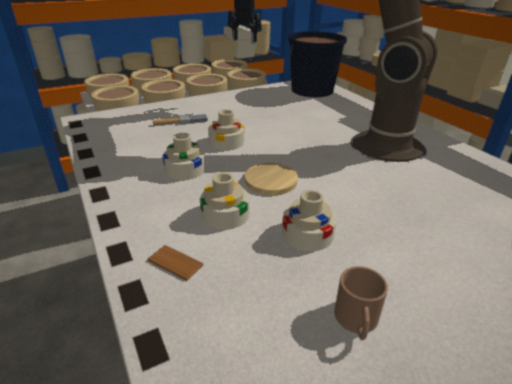

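```bash
cat > h.py <<'E'
import numpy as np,cv2
from rig import sense,cams,arm
def ray(f,uv,z):
    p=cv2.undistortPoints(np.array([[uv]],float),f["K"],f["dist"])[0,0]
    d=f["R"].T@np.array([*p,1]);c=-f["R"].T@f["t"]
    return (c+d*(z-c[2])/d[2])[:2]
def proj(f,X):
    return cv2.projectPoints(np.array([X],float),cv2.Rodrigues(f["R"])[0],f["t"],f["K"],f["dist"])[0][0,0]
def crop(f,u,v,h,s):
    c=cv2.getRectSubPix(f["color"],(2*h,2*h),(u,v))
    return cv2.cvtColor(cv2.resize(c,None,fx=s,fy=s,interpolation=cv2.INTER_CUBIC),cv2.COLOR_RGB2BGR)
E
python3 - <<'E'
from h import *
f=cams.grab_frame("top");g=cams.grab_frame("scene")
P=[(199,221),(250,176),(330,172),(370,231)]
a=np.hstack([crop(f,u,v,25,4) for u,v in P])
b=np.hstack([crop(g,*proj(g,[*ray(f,p,.108),.06]),35,200/70) for p in P])
cv2.imwrite("pics/c1.png",np.vstack([a,b]))
hsv=cv2.cvtColor(f["color"],cv2.COLOR_RGB2HSV)
for u,v in P:
    w=hsv[v-26:v+27,u-26:u+27].astype(int)
    sat=(w[...,1]>110)&(w[...,2]>60)
    hue=w[...,0]
    for n,m in dict(red=(hue<8)|(hue>170),yel=(hue>=15)&(hue<35),grn=(hue>45)&(hue<90),blu=(hue>100)&(hue<135)).items():
        k,_,st,c=cv2.connectedComponentsWithStats((m&sat).astype(np.uint8))
        o=[(tuple(np.round(c[i]+[u-26,v-26],1).tolist()),int(st[i,4])) for i in range(1,k) if st[i,4]>4]
        if o:print((u,v),n,o)
m=cv2.inRange(hsv,(10,60,60),(28,255,255))[200:270,240:315]
ys,xs=np.nonzero(m);(c,r)=cv2.minEnclosingCircle(max(cv2.findContours(m,0,2)[0],key=cv2.contourArea));print("board",c,r,ray(f,(c[0]+240,c[1]+200),.018))
E
```

```text
(199, 221) red [((202.6, 203.1), 21), ((180.7, 223.1), 17), ((210.2, 232.1), 40)]
(199, 221) blu [((200.6, 207.6), 20), ((185.2, 221.2), 17), ((205.1, 228.4), 27)]
(250, 176) yel [((257.1, 163.1), 35), ((237.4, 172.6), 48), ((255.4, 183.3), 56)]
(250, 176) grn [((234.0, 182.2), 16), ((261.4, 186.2), 20)]
(330, 172) grn [((321.8, 165.0), 20)]
(330, 172) blu [((316.9, 176.8), 22), ((344.3, 181.6), 13)]
(370, 231) red [((369.5, 217.2), 33), ((384.5, 232.3), 24), ((363.0, 237.5), 48)]
(370, 231) yel [((357.0, 217.2), 45), ((386.0, 221.9), 21), ((367.6, 246.3), 40)]
board (36.95530700683594, 34.1648063659668) 24.344947814941406 [0.46101998 0.01868241]
```

View pics/c1.png

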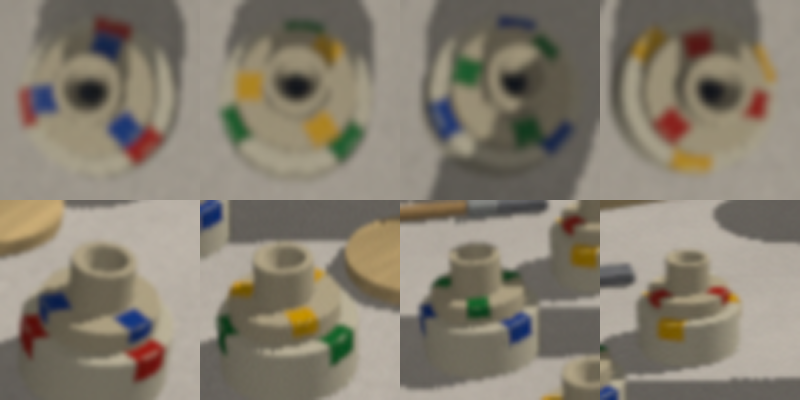

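```bash
python3 - <<'E'
from h import *
f=cams.grab_frame("top");g=cams.grab_frame("scene")
P=[(199,221),(250,176),(330,172),(370,231)]
T=[(89,85),(96,84),(114,78),(116,88)];S=[(102,59),(83,59),(74,57),(87,58)]
L=[[(200.6,207.6),(185.2,221.2),(205.1,228.4)],[(257.1,163.1),(237.4,172.6),(255.4,183.3)],None,[(369.5,217.2),(384.5,232.3),(363,237.5)]]
B=[[(202.6,203.1),(180.7,223.1),(210.2,232.1)],None,None,[(357,217.2),(386,221.9),(367.6,246.3)]]
def circ(f,l,z):
    p=np.array([ray(f,q,z) for q in l]);A=np.c_[2*p,np.ones(3)];x=np.linalg.solve(A,(p**2).sum(1));return x[:2].round(4),np.sqrt(x[2]+x[:2]@x[:2]).round(4)
for p,t,s,l,b in zip(P,T,S,L,B):
    q=proj(g,[*ray(f,p,.108),.06])
    print(ray(f,(p[0]-24.5+t[0]/4-.1,p[1]-24.5+t[1]/4-.1),.108).round(4),ray(g,(q[0]-34.5+s[0]/2.857-.3,q[1]-34.5+s[1]/2.857-.3),.108).round(4),l and circ(f,l,.07),b and circ(f,b,.048))
E
```

```text
[0.5041 0.2601] [0.5041 0.2633] (array([0.5035, 0.2626]), np.float64(0.0369)) (array([0.504, 0.263]), np.float64(0.0538))
[0.6395 0.1039] [0.6445 0.1084] (array([0.6467, 0.1031]), np.float64(0.0377)) None
[ 0.6552 -0.1496] [ 0.6591 -0.1442] None None
[ 0.4698 -0.2635] [ 0.4715 -0.2604] (array([ 0.47 , -0.267]), np.float64(0.0379)) (array([ 0.4732, -0.2667]), np.float64(0.054))
```

The top view shows four moulds, and the crops make the colours clear:

| Mould | Pixel | Base | Lid |
|---|---|---|---|
| A | (199,221) | red | blue |
| B | (250,176) | green | yellow |
| C | (330,172) | blue | green |
| D | (370,231) | yellow | red |

The board is at pixel (277,233) and the mug at (122,203). My plan is to park red from D, move yellow B→D, green C→B and blue A→C, then red from the board to A.

```bash
python3 -m creep '[[22,31,0,0],[50,70,0,0],[78,108,0,0],[106,148,0,0],[134,186,0,0],[162,225,0,0],[188,262,-20,0],[208,290,-45,0],[222,309,-70,0],[222,309,-70,0]]' 1; python3 - <<'E'
from h import *
f=cams.grab_frame("top");g=cams.grab_frame("scene")
s=sense();print(s["ee_pos"],cv2.Rodrigues(np.array(s["tool_rot"]))[0][:,1])
q=proj(g,[.471,-.264,.12])
cv2.imwrite("pics/d1.png",np.hstack([crop(f,*proj(f,[.471,-.264,.12]),30,6),crop(g,*q,30,6)]))
E
```

```text
time_s: 1.3
ee_pos: [0.4716, -0.2596, 0.1723]
tool_rot: [-3.069, -0.648, 0.004]
force: [-0.7, -0.6, 0.2]
width: 1.006
grip_force: 0.0
[ 0.47084182 -0.26408527  0.17500746] [ 3.99517659e-01 -9.16725206e-01 -7.32360309e-04]
```

View pics/d1.png

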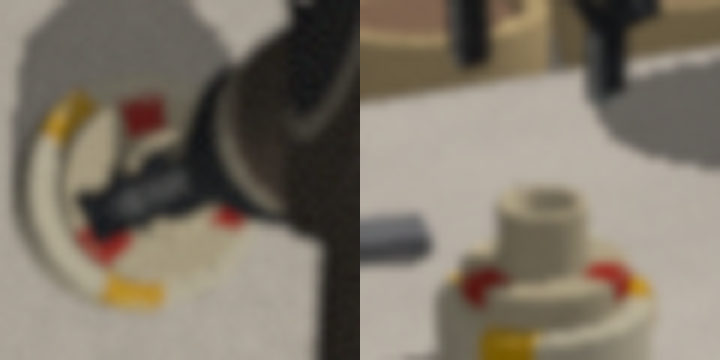

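The fingers, at pixels 470 and 605 in the scene crop, straddle the collar at 545, so I can descend.

```bash
python3 -m creep '[[0,0,-15,0],[0,0,-35,0],[0,0,-55,0],[0,0,-70,0],[0,0,-78,0],[0,0,-80,0],[0,0,-80,0],[0,0,-80,0]]' 1;  python3 -m creep '[[0,0,0,0],[0,0,0,0],[0,0,0,0],[0,0,0,0],[0,0,0,0],[0,0,0,0],[0,0,0,0],[0,0,0,0]]' -1; python3 - <<'E'
from h import *
f=cams.grab_frame("top");g=cams.grab_frame("scene")
q=proj(g,[.471,-.264,.09])
cv2.imwrite("pics/d2.png",crop(g,*q,30,6))
E
```

```text
time_s: 2.2
ee_pos: [0.4715, -0.2648, 0.0963]
tool_rot: [3.075, 0.638, 0.002]
force: [-1.1, -0.8, 0.3]
width: 1.004
grip_force: 0.0
time_s: 3.0
ee_pos: [0.4714, -0.2645, 0.0961]
tool_rot: [3.075, 0.639, 0.001]
force: [-1.0, -0.4, 5.3]
width: 0.565
grip_force: 61.3
```

View pics/d2.png

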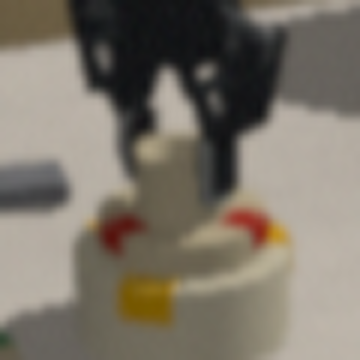

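```bash
python3 -m creep '[[0,0,5,0],[0,0,15,0],[0,0,30,0],[0,0,45,0],[0,0,55,0],[0,0,60,0],[0,0,60,0]]' -; python3 -m creep '[[0,12,0,0],[-2,40,0,0],[-3,75,0,0],[-4,112,0,0],[-6,150,0,0],[-8,188,0,0],[-9,225,0,0],[-10,256,0,0],[-10,276,0,0],[-10,284,0,0]]' -; python3 -m creep '[[0,0,-8,0],[0,0,-25,0],[0,0,-45,0],[0,0,-60,0],[0,0,-70,0],[0,0,-75,0],[0,0,-78,0],[0,0,-80,0],[0,0,-80,0],[0,0,-80,0]]' -
```

```text
time_s: 3.8
ee_pos: [0.4713, -0.2644, 0.156]
tool_rot: [3.075, 0.639, 0.001]
force: [0.3, 0.4, -3.3]
width: 0.567
grip_force: 62.3
time_s: 4.8
ee_pos: [0.4601, 0.0228, 0.1548]
tool_rot: [-3.074, -0.645, 0.001]
force: [-0.1, -0.2, -3.0]
width: 0.566
grip_force: 62.6
time_s: 5.8
ee_pos: [0.4613, 0.0198, 0.0757]
tool_rot: [3.076, 0.639, 0.001]
force: [0.3, 1.1, -2.0]
width: 0.562
grip_force: 62.6
```

Lowering the last ~4 mm in 1 mm steps.

```bash
python3 -m creep '[[0,0,-1,0],[0,0,-2,0],[0,0,-2.5,0],[0,0,-2.5,0]]' -; python3 -m creep '[[0,0,-0.5,0],[0,0,-1,0],[0,0,-1,0],[0,0,-1,0]]' -
```

```text
time_s: 6.2
ee_pos: [0.461, 0.0197, 0.0727]
tool_rot: [3.076, 0.639, -0.0]
force: [-0.1, -0.2, -2.7]
width: 0.564
grip_force: 62.6
time_s: 6.6
ee_pos: [0.461, 0.0198, 0.0721]
tool_rot: [3.076, 0.639, 0.0]
force: [-1.8, -0.3, 5.1]
width: 0.566
grip_force: 63.2
```

```bash
python3 -m creep '[[0,0,0,0],[0,0,0,0],[0,0,0,0],[0,0,0,0],[0,0,0,0],[0,0,15,0],[0,0,40,0],[0,0,65,0],[0,0,90,0],[0,0,103,0]]' 1; python3 -m creep '[[10,5,0,0],[40,19,0,0],[75,35,0,0],[110,51,0,0],[145,68,0,0],[170,79,0,0],[182,85,0,0],[182,85,0,0],[182,85,0,0]]' -; python3 - <<'E'
from h import *
f=cams.grab_frame("top");g=cams.grab_frame("scene")
q=proj(g,[.643,.105,.12])
cv2.imwrite("pics/b1.png",np.hstack([crop(g,*q,35,5),crop(g,*proj(g,[.461,.02,.05]),35,5)]))
E
```

```text
time_s: 7.6
ee_pos: [0.4618, 0.0199, 0.1768]
tool_rot: [3.075, 0.639, 0.004]
force: [-0.1, -0.5, -1.5]
width: 1.0
grip_force: 0.0
time_s: 8.5
ee_pos: [0.6424, 0.1049, 0.1731]
tool_rot: [-3.076, -0.64, 0.004]
force: [0.1, 0.0, -0.6]
width: 1.0
grip_force: 0.0
```

View pics/b1.png

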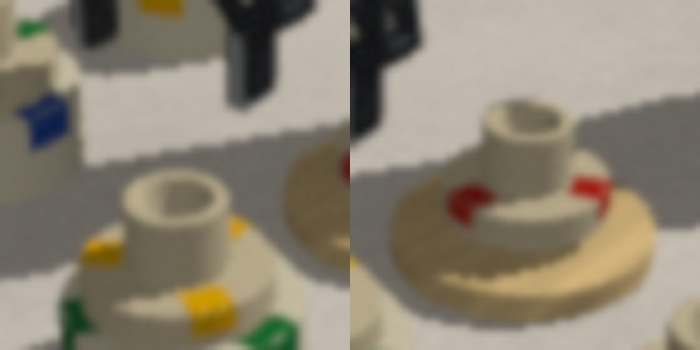

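The red lid stands upright at the middle of the board. The fingers straddle the yellow collar, at 98 and 243 in the left crop with the collar at 177.

```bash
python3 -m creep '[[0,0,-15,0],[0,0,-35,0],[0,0,-55,0],[0,0,-70,0],[0,0,-77,0],[0,0,-78,0],[0,0,-78,0],[0,0,-78,0]]' 1;  python3 -m creep '[[0,0,0,0],[0,0,0,0],[0,0,0,0],[0,0,0,0],[0,0,0,0],[0,0,0,0],[0,0,0,0],[0,0,0,0]]' -1; python3 -m creep '[[0,0,5,0],[0,0,15,0],[0,0,30,0],[0,0,50,0],[0,0,70,0],[0,0,80,0],[0,0,80,0],[0,0,80,0]]' -
```

```text
time_s: 9.4
ee_pos: [0.6436, 0.1049, 0.0977]
tool_rot: [3.076, 0.639, 0.002]
force: [-0.2, 0.1, -0.5]
width: 1.0
grip_force: 0.0
time_s: 10.2
ee_pos: [0.6434, 0.105, 0.0977]
tool_rot: [-3.076, -0.639, -0.002]
force: [-1.4, 0.2, 7.3]
width: 0.561
grip_force: 62.6
time_s: 11.0
ee_pos: [0.6427, 0.1046, 0.1765]
tool_rot: [3.076, 0.639, -0.001]
force: [-0.1, 0.0, -3.8]
width: 0.569
grip_force: 62.4
```

```bash
python3 -m creep '[[-6,-12,0,0],[-20,-44,0,0],[-38,-82,0,0],[-57,-123,0,0],[-76,-164,0,0],[-95,-205,0,0],[-115,-246,0,0],[-133,-285,0,0],[-150,-321,0,0],[-163,-349,0,0]]' -; python3 -m creep '[[-7,-15,0,0],[-9,-20,0,0],[-9,-20,-15,0],[-9,-20,-35,0],[-9,-20,-52,0],[-9,-20,-60,0],[-9,-20,-62,0],[-9,-20,-62,0],[-9,-20,-62,0]]' -; python3 - <<'E'
from h import *
f=cams.grab_frame("top");g=cams.grab_frame("scene")
q=proj(g,[.471,-.264,.07])
cv2.imwrite("pics/d3.png",np.hstack([crop(f,*proj(f,[.471,-.264,.06]),25,8),crop(g,*q,25,8)]))
E
```

```text
time_s: 12.0
ee_pos: [0.4769, -0.2474, 0.1759]
tool_rot: [-3.077, -0.635, 0.004]
force: [0.6, -0.5, -3.4]
width: 0.566
grip_force: 62.5
time_s: 12.9
ee_pos: [0.4716, -0.2643, 0.1155]
tool_rot: [3.075, 0.639, 0.002]
force: [0.1, -0.3, -2.9]
width: 0.563
grip_force: 62.5
```

View pics/d3.png

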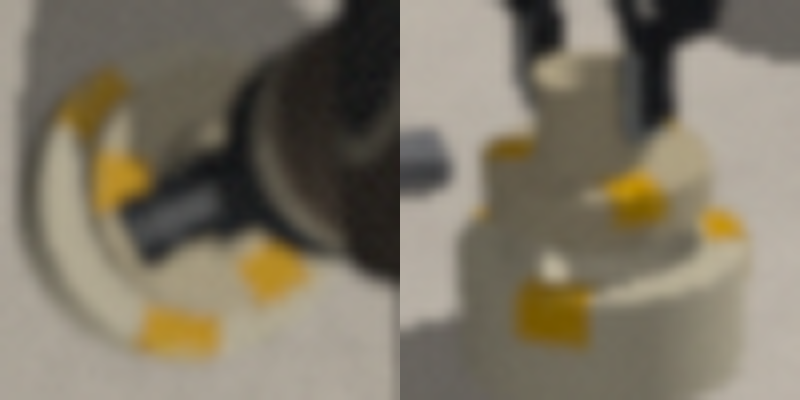

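In the scene crop the flange centre is at about 597 and the base centre at about 602, so they agree to under 2 mm. Lowering.

```bash
python3 -m creep '[[0,0,-3,0],[0,0,-6,0],[0,0,-9,0],[0,0,-12,0],[0,0,-14,0],[0,0,-15.5,0],[0,0,-15.5,0],[0,0,-15.5,0]]' -; python3 -m creep '[[0,0,-0.5,0],[0,0,-1,0],[0,0,-1.5,0],[0,0,-1.5,0]]' -
```

```text
time_s: 13.8
ee_pos: [0.4711, -0.2643, 0.0993]
tool_rot: [3.076, 0.639, 0.0]
force: [0.4, 0.1, -2.5]
width: 0.562
grip_force: 62.5
time_s: 14.2
ee_pos: [0.4709, -0.2642, 0.0977]
tool_rot: [-3.076, -0.639, 0.0]
force: [0.1, 0.2, -3.3]
width: 0.567
grip_force: 62.5
```

```bash
python3 -m creep '[[0,0,-0.5,0],[0,0,-1,0],[0,0,-1,0],[0,0,-1,0]]' -
```

```text
time_s: 14.6
ee_pos: [0.471, -0.2643, 0.0976]
tool_rot: [3.076, 0.639, 0.0]
force: [-2.6, 1.6, 6.4]
width: 0.569
grip_force: 63.4
```

```bash
python3 -m creep '[[0,0,0,0],[0,0,0,0],[0,0,0,0],[0,0,0,0],[0,0,0,0],[0,0,12,0],[0,0,32,0],[0,0,55,0],[0,0,72,0],[0,0,79,0]]' 1; python3 -m creep '[[10,6,0,0],[40,25,0,0],[75,47,0,0],[110,69,0,0],[145,91,0,0],[172,108,0,0],[186,117,0,0],[186,117,0,0],[186,117,0,0]]' -; python3 - <<'E'
from h import *
f=cams.grab_frame("top");g=cams.grab_frame("scene")
q=proj(g,[.657,-.147,.12])
cv2.imwrite("pics/c2.png",np.hstack([crop(g,*q,35,5),crop(g,*proj(g,[.471,-.264,.07]),35,5)]))
E
```

```text
time_s: 15.6
ee_pos: [0.472, -0.2647, 0.1784]
tool_rot: [3.074, 0.639, 0.004]
force: [0.2, -0.0, -1.0]
width: 1.0
grip_force: 0.0
time_s: 16.5
ee_pos: [0.6565, -0.1467, 0.1744]
tool_rot: [-3.075, -0.64, 0.003]
force: [-0.5, -0.3, 0.5]
width: 1.002
grip_force: 0.0
```

View pics/c2.png

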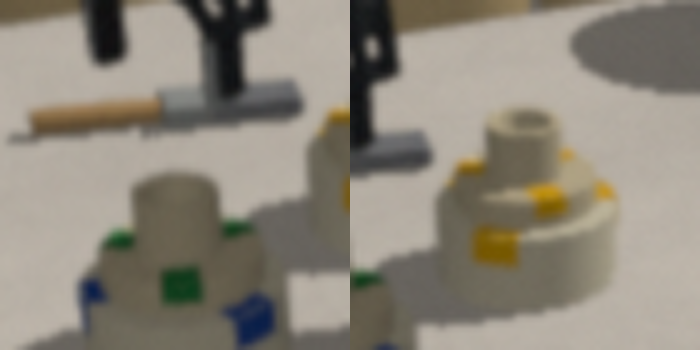

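Yellow is seated level. The fingers straddle the green collar, at 105 and 222 in the left crop with the collar at 175.

```bash
python3 -m creep '[[0,0,-15,0],[0,0,-35,0],[0,0,-55,0],[0,0,-70,0],[0,0,-77,0],[0,0,-78,0],[0,0,-78,0],[0,0,-78,0]]' 1;  python3 -m creep '[[0,0,0,0],[0,0,0,0],[0,0,0,0],[0,0,0,0],[0,0,0,0],[0,0,0,0],[0,0,0,0],[0,0,0,0]]' -1; python3 -m creep '[[0,0,5,0],[0,0,15,0],[0,0,30,0],[0,0,50,0],[0,0,70,0],[0,0,80,0],[0,0,80,0],[0,0,80,0]]' -
```

```text
time_s: 17.4
ee_pos: [0.6576, -0.1474, 0.0988]
tool_rot: [3.075, 0.639, 0.002]
force: [0.2, -0.9, 0.0]
width: 0.999
grip_force: 0.0
time_s: 18.2
ee_pos: [0.6579, -0.1478, 0.0991]
tool_rot: [3.075, 0.638, 0.003]
force: [-0.5, -1.3, 6.2]
width: 0.563
grip_force: 62.4
time_s: 19.0
ee_pos: [0.6567, -0.1472, 0.1775]
tool_rot: [-3.076, -0.639, 0.001]
force: [0.2, 0.1, -2.4]
width: 0.563
grip_force: 62.1
```

```bash
python3 -m creep '[[0,12,0,0],[-2,40,0,0],[-4,75,0,0],[-6,112,0,0],[-8,150,0,0],[-10,185,0,0],[-12,218,0,0],[-13,240,0,0],[-14,252,0,0],[-14,252,0,0]]' -; python3 -m creep '[[0,0,-8,0],[0,0,-25,0],[0,0,-42,0],[0,0,-56,0],[0,0,-61,0],[0,0,-62,0],[0,0,-62,0],[0,0,-62,0]]' -; python3 - <<'E'
from h import *
f=cams.grab_frame("top");g=cams.grab_frame("scene")
q=proj(g,[.643,.105,.07])
cv2.imwrite("pics/b2.png",np.hstack([crop(f,*proj(f,[.643,.105,.06]),25,8),crop(g,*q,32,400/64)]))
E
```

```text
time_s: 20.0
ee_pos: [0.6421, 0.1075, 0.177]
tool_rot: [-3.074, -0.644, 0.002]
force: [0.7, 0.4, -2.3]
width: 0.564
grip_force: 62.3
time_s: 20.8
ee_pos: [0.6436, 0.1048, 0.1167]
tool_rot: [3.076, 0.639, 0.002]
force: [-0.2, 0.2, -2.3]
width: 0.566
grip_force: 62.3
```

View pics/b2.png

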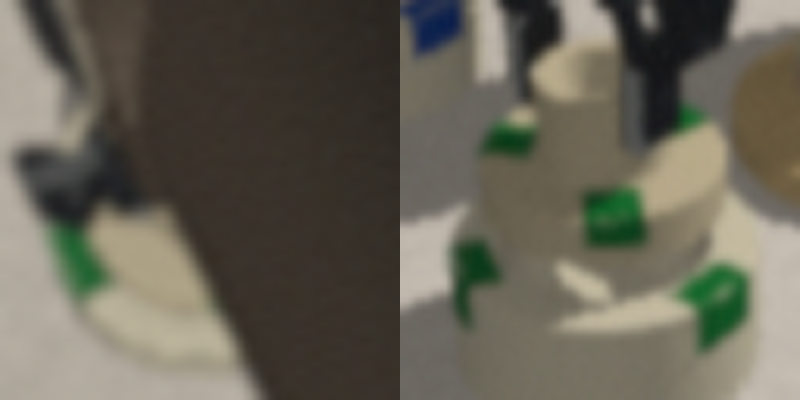

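The flange and base centres coincide at x≈604 in the scene crop. Lowering.

```bash
python3 -m creep '[[0,0,-3,0],[0,0,-6,0],[0,0,-9,0],[0,0,-12,0],[0,0,-14,0],[0,0,-15.5,0],[0,0,-15.5,0],[0,0,-15.5,0]]' -; python3 -m creep '[[0,0,-0.5,0],[0,0,-1,0],[0,0,-1.5,0],[0,0,-1.5,0]]' -;python3 -m creep '[[0,0,-0.5,0],[0,0,-1,0],[0,0,-1,0],[0,0,-1,0]]' -
```

```text
time_s: 21.7
ee_pos: [0.6431, 0.1048, 0.1003]
tool_rot: [-3.076, -0.639, -0.0]
force: [0.9, 0.2, -2.1]
width: 0.565
grip_force: 62.3
time_s: 22.1
ee_pos: [0.643, 0.1048, 0.0991]
tool_rot: [3.076, 0.639, 0.0]
force: [-1.0, -1.2, 0.7]
width: 0.561
grip_force: 62.6
time_s: 22.5
ee_pos: [0.643, 0.1048, 0.099]
tool_rot: [3.076, 0.639, 0.001]
force: [-4.1, -0.9, 8.6]
width: 0.568
grip_force: 63.3
```

```bash
python3 -m creep '[[0,0,0,0],[0,0,0,0],[0,0,0,0],[0,0,0,0],[0,0,0,0],[0,0,12,0],[0,0,32,0],[0,0,55,0],[0,0,72,0],[0,0,79,0]]' 1; python3 -m creep '[[-8,9,0,0],[-30,34,0,0],[-58,65,0,0],[-85,96,0,0],[-110,124,0,0],[-130,147,0,0],[-139,157,0,0],[-139,157,0,0],[-139,157,0,0]]' -; python3 - <<'E'
from h import *
f=cams.grab_frame("top");g=cams.grab_frame("scene")
q=proj(g,[.504,.262,.12])
cv2.imwrite("pics/a1.png",np.hstack([crop(g,*q,40,4.5),crop(g,*proj(g,[.643,.105,.07]),40,4.5)]))
E
```

```text
time_s: 23.5
ee_pos: [0.6441, 0.1051, 0.1797]
tool_rot: [3.076, 0.639, 0.006]
force: [-0.2, -0.0, 0.5]
width: 0.999
grip_force: 0.0
time_s: 24.4
ee_pos: [0.5046, 0.2606, 0.1764]
tool_rot: [3.075, 0.638, -0.0]
force: [-0.2, -0.8, -1.3]
width: 1.002
grip_force: 0.0
```

View pics/a1.png

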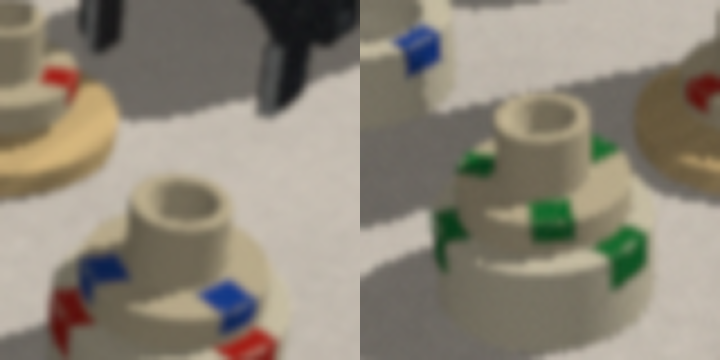

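Green is seated level. The fingers, at 100 and 280, straddle the blue collar at 180.

```bash
python3 -m creep '[[0,0,-15,0],[0,0,-35,0],[0,0,-55,0],[0,0,-70,0],[0,0,-77,0],[0,0,-80,0],[0,0,-80,0],[0,0,-80,0]]' 1;  python3 -m creep '[[0,0,0,0],[0,0,0,0],[0,0,0,0],[0,0,0,0],[0,0,0,0],[0,0,0,0],[0,0,0,0],[0,0,0,0]]' -1; python3 -m creep '[[0,0,5,0],[0,0,15,0],[0,0,30,0],[0,0,50,0],[0,0,70,0],[0,0,80,0],[0,0,80,0],[0,0,80,0]]' -
```

```text
time_s: 25.3
ee_pos: [0.5045, 0.262, 0.0975]
tool_rot: [-3.076, -0.639, -0.002]
force: [-0.3, -0.5, 1.0]
width: 1.001
grip_force: 0.0
time_s: 26.1
ee_pos: [0.5043, 0.2622, 0.0978]
tool_rot: [-3.075, -0.639, -0.002]
force: [-0.9, 0.2, 5.7]
width: 0.563
grip_force: 61.9
time_s: 26.9
ee_pos: [0.5038, 0.2615, 0.1766]
tool_rot: [3.076, 0.639, -0.0]
force: [-0.7, -0.0, -3.3]
width: 0.566
grip_force: 62.3
```

```bash
python3 -m creep '[[4,-12,0,0],[16,-44,0,0],[32,-84,0,0],[48,-126,0,0],[64,-168,0,0],[80,-210,0,0],[96,-252,0,0],[112,-294,0,0],[127,-334,0,0],[140,-370,0,0]]' -; python3 -m creep '[[9,-25,0,0],[14,-39,0,0],[14,-39,-15,0],[14,-39,-35,0],[14,-39,-52,0],[14,-39,-60,0],[14,-39,-62,0],[14,-39,-62,0],[14,-39,-62,0]]' -; python3 - <<'E'
from h import *
f=cams.grab_frame("top");g=cams.grab_frame("scene")
q=proj(g,[.657,-.147,.07])
cv2.imwrite("pics/c3.png",np.hstack([crop(f,*proj(f,[.657,-.147,.06]),25,8),crop(g,*q,25,8)]))
E
```

```text
time_s: 27.9
ee_pos: [0.6435, -0.1122, 0.1754]
tool_rot: [3.076, 0.636, -0.004]
force: [0.6, 0.2, -2.8]
width: 0.566
grip_force: 62.6
time_s: 28.8
ee_pos: [0.6585, -0.1469, 0.1156]
tool_rot: [3.075, 0.64, 0.002]
force: [1.3, -0.6, -2.8]
width: 0.564
grip_force: 62.5
```

View pics/c3.png

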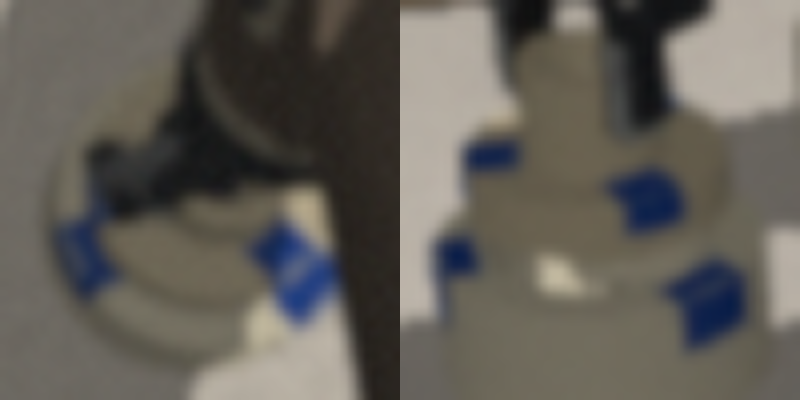

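The flange centre (≈599) and base centre (≈602) match. Lowering.

```bash
python3 -m creep '[[0,0,-3,0],[0,0,-6,0],[0,0,-9,0],[0,0,-12,0],[0,0,-14,0],[0,0,-15.5,0],[0,0,-15.5,0],[0,0,-15.5,0]]' -; python3 -m creep '[[0,0,-0.5,0],[0,0,-1,0],[0,0,-1.5,0],[0,0,-1.5,0]]' -;python3 -m creep '[[0,0,-0.5,0],[0,0,-1,0],[0,0,-1,0],[0,0,-1,0]]' -
```

```text
time_s: 29.7
ee_pos: [0.658, -0.1473, 0.0993]
tool_rot: [3.076, 0.639, 0.0]
force: [-0.5, -0.1, -2.8]
width: 0.57
grip_force: 62.5
time_s: 30.1
ee_pos: [0.6582, -0.1475, 0.098]
tool_rot: [3.076, 0.639, 0.001]
force: [0.4, 0.0, -1.2]
width: 0.561
grip_force: 62.5
time_s: 30.5
ee_pos: [0.6582, -0.1475, 0.0978]
tool_rot: [3.075, 0.639, 0.001]
force: [-1.8, -2.1, 4.6]
width: 0.568
grip_force: 63.1
```

```bash
python3 -m creep '[[0,0,0,0],[0,0,0,0],[0,0,0,0],[0,0,0,0],[0,0,0,0],[0,0,12,0],[0,0,32,0],[0,0,55,0],[0,0,72,0],[0,0,79,0]]' 1; python3 -m creep '[[-10,8,0,0],[-40,34,0,0],[-75,64,0,0],[-110,93,0,0],[-145,123,0,0],[-180,153,0,0],[-197,167,0,0],[-197,167,-20,0],[-197,167,-30,0],[-197,167,-30,0]]' -; python3 -m creep '[[0,0,-15,0],[0,0,-35,0],[0,0,-55,0],[0,0,-68,0],[0,0,-72,0],[0,0,-73,0],[0,0,-73,0],[0,0,-73,0]]' 1
```

```text
time_s: 31.5
ee_pos: [0.6591, -0.1474, 0.1788]
tool_rot: [3.075, 0.639, 0.006]
force: [0.4, -0.1, 0.3]
width: 0.999
grip_force: 0.0
time_s: 32.5
ee_pos: [0.4603, 0.0194, 0.1447]
tool_rot: [-3.076, -0.639, 0.004]
force: [0.3, -0.2, 0.2]
width: 1.005
grip_force: 0.0
time_s: 33.3
ee_pos: [0.4616, 0.0197, 0.0735]
tool_rot: [3.076, 0.639, 0.002]
force: [0.3, 0.9, 1.3]
width: 1.001
grip_force: 0.0
```

```bash
python3 -m creep '[[0,0,0,0],[0,0,0,0],[0,0,0,0],[0,0,0,0],[0,0,0,0],[0,0,0,0],[0,0,0,0],[0,0,0,0]]' -1; python3 -m creep '[[0,0,5,0],[0,0,15,0],[0,0,30,0],[0,0,50,0],[0,0,70,0],[0,0,90,0],[0,0,102,0],[0,0,104,0],[0,0,104,0]]' -
```

```text
time_s: 34.1
ee_pos: [0.4612, 0.0198, 0.0735]
tool_rot: [3.076, 0.639, 0.001]
force: [-2.7, 0.1, 8.0]
width: 0.57
grip_force: 60.8
time_s: 35.0
ee_pos: [0.4609, 0.0196, 0.1768]
tool_rot: [3.076, 0.639, 0.0]
force: [0.4, 0.0, -2.9]
width: 0.567
grip_force: 62.3
```

```bash
python3 -m creep '[[2,12,0,0],[7,40,0,0],[13,75,0,0],[20,112,0,0],[27,150,0,0],[33,185,0,0],[39,215,0,0],[42,235,0,0],[43,242,0,0],[43,242,0,0]]' -; python3 -m creep '[[0,0,-8,0],[0,0,-25,0],[0,0,-42,0],[0,0,-56,0],[0,0,-61,0],[0,0,-62,0],[0,0,-62,0],[0,0,-62,0]]' -; python3 - <<'E'
from h import *
f=cams.grab_frame("top");g=cams.grab_frame("scene")
q=proj(g,[.504,.262,.07])
cv2.imwrite("pics/a2.png",np.hstack([crop(f,*proj(f,[.504,.262,.06]),25,8),crop(g,*q,40,5)]))
E
```

```text
time_s: 36.0
ee_pos: [0.5031, 0.263, 0.1757]
tool_rot: [-3.075, -0.643, 0.003]
force: [0.1, -0.4, -2.5]
width: 0.564
grip_force: 62.5
time_s: 36.8
ee_pos: [0.5044, 0.262, 0.1155]
tool_rot: [-3.076, -0.639, -0.002]
force: [0.1, -0.1, -3.2]
width: 0.566
grip_force: 62.4
```

View pics/a2.png

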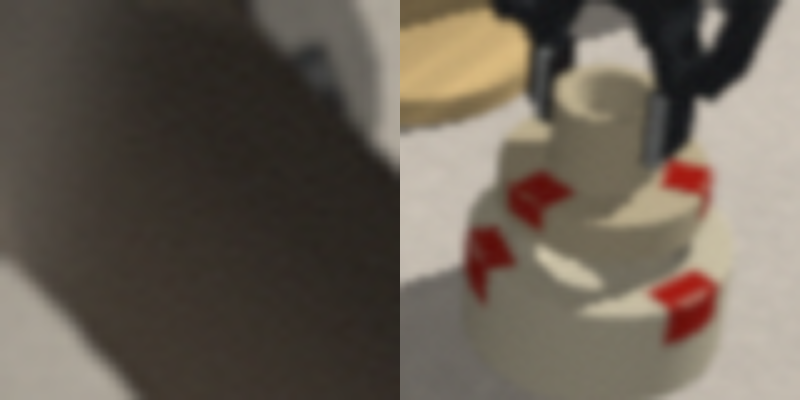

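The flange spans 500–710 (centre 605) and the base 465–735 (centre 600). Lowering.

```bash
python3 -m creep '[[0,0,-3,0],[0,0,-6,0],[0,0,-9,0],[0,0,-12,0],[0,0,-14,0],[0,0,-15.5,0],[0,0,-15.5,0],[0,0,-15.5,0]]' -; python3 -m creep '[[0,0,-0.5,0],[0,0,-1,0],[0,0,-1.5,0],[0,0,-1.5,0]]' -;python3 -m creep '[[0,0,-0.5,0],[0,0,-1,0],[0,0,-1,0],[0,0,-1,0]]' -
```

```text
time_s: 37.7
ee_pos: [0.5041, 0.2618, 0.0993]
tool_rot: [-3.076, -0.639, -0.0]
force: [-0.6, 0.2, -3.4]
width: 0.564
grip_force: 62.4
time_s: 38.1
ee_pos: [0.504, 0.2617, 0.0977]
tool_rot: [3.076, 0.639, -0.0]
force: [0.7, -0.1, -3.7]
width: 0.569
grip_force: 62.4
time_s: 38.5
ee_pos: [0.5039, 0.2618, 0.0976]
tool_rot: [3.076, 0.639, 0.0]
force: [-2.7, -1.6, 5.0]
width: 0.563
grip_force: 63.3
```

Seated. I'll release, back off and check everything.

```bash
python3 -m creep '[[0,0,0,0],[0,0,0,0],[0,0,0,0],[0,0,0,0],[0,0,0,0],[0,0,12,0],[0,0,32,0],[0,0,60,0],[0,0,90,0],[0,0,120,0]]' 1; python3 -m creep '[[0,0,30,0],[-20,-30,40,0],[-40,-60,40,0],[-60,-95,40,0],[-70,-130,40,0],[-75,-165,40,0],[-75,-200,40,0],[-75,-230,40,0],[-75,-240,40,0],[-75,-240,40,0]]' -; python3 - <<'E'
from h import *
g=cams.grab_frame("scene")
c=[crop(g,*proj(g,[*p,.06]),32,400/64)[:,:] for p in[(.504,.262),(.643,.105),(.657,-.147),(.471,-.264)]]
cv2.imwrite("pics/end.png",cv2.resize(np.vstack([np.hstack(c[:2]),np.hstack(c[2:])]),(600,600)))
E
```

```text
time_s: 39.5
ee_pos: [0.5038, 0.2618, 0.2188]
tool_rot: [-3.076, -0.64, -0.001]
force: [0.0, 0.5, -0.8]
width: 0.997
grip_force: 0.0
time_s: 40.5
ee_pos: [0.4291, 0.0208, 0.2575]
tool_rot: [3.076, 0.635, 0.002]
force: [1.0, 1.0, 0.3]
width: 0.996
grip_force: 0.0
```

View pics/end.png

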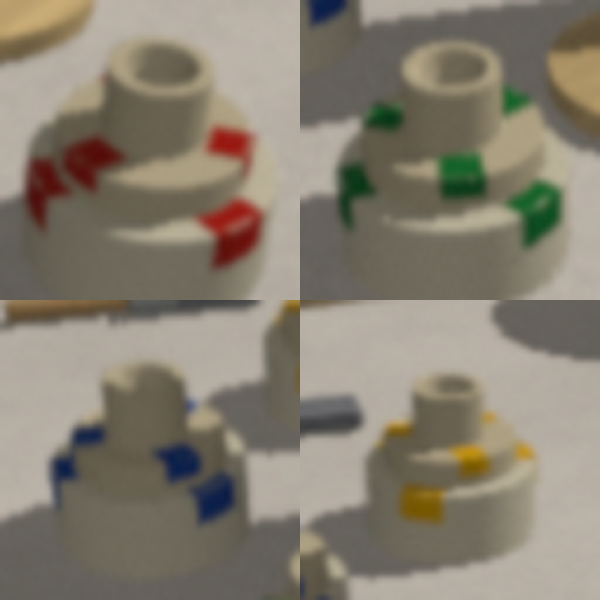

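All four lids sit level on bases of their own colour, and the arm is clear of everything.

```bash
python3 -c "
from rig import arm
print(arm.job_done())"
```

```text
the job is handed in; nothing more can be done
None
```

I moved all four lids onto the bases of their own colour, saw each seated level in the last pictures, and handed the job in at about 41 s; no verdict came back.

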